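Put three mixed-up check weights back on their own balances

ROBOT

A 6-joint arm with a two-finger parallel gripper is mounted at the origin on the work surface. World frame = base frame: x ahead of the robot, y to its left, z up, the work surface at z = 0. Lengths are in m, angles in rad, forces in N, time in s.
With the tool pointing down it reaches from about 0.275 to 1 m from the base axis. Payload 8.4 kg.
Tool frame: the origin (TCP) lies on the centre line of the jaws, within the pads' length; the fingertips stand 17 mm ahead of it and the grasp point (between the pads) lies 2 mm behind it (bot.tcp_to_tips is the y of the fingertips in the tool frame, in m); y points along the fingers, z is the direction in which the jaws open and shut, and the axes are right-handed (so a half turn about y gives the same grasp; the last joint's range is limited). The gripper opens to 85 mm and grips with 20 to 120 N. Pads are 22 mm wide; open, the fingers measure 114 mm over their backs; the gripper's body (76 mm by 85 mm) begins 54 mm behind the grasp point. The pads swing forward as they close: fully open they stand 13 mm farther back than shut.
Start: joints at [-1.127, 0.353, 1.633, -0, 1.155, -0.002], TCP at [0.269, -0.564, 0.212] pointing down, gripper open.
Joint ranges: [-2.63, 2.63], [-0.92, 2.1], [0.06, 2.66], [-1.3, 4.44], [0, 2.69], [-3.02, 3.02]. Speed limits (rad/s): [2.22, 2.22, 2.79, 3.14, 3.14, 3.14].

INTERFACE

Orientations are given as a unit quaternion [x, y, z, w].
In Python, from workcell import bot, hand, kinematics, get_obs, vision, hand_in gives the robot as it stands. The module is installed in compiled form; this text tells all that it offers. Calls block until the motion is done:
- bot.reach(position, orientation): joint-space move of the TCP to a pose.
- bot.servo_line(position, ori=None, velocity=0.15): straight line of the TCP; ori=None keeps the orientation; velocity is the mean speed in m/s.
- bot.goto_joints(angles): joint-space move.
- hand.move_gripper(opening, strength=None): finger opening in m; strength is the grip in N (None keeps the last); returns when the fingers have stopped.
- bot.dwell(seconds).
- kinematics.solve_ik(position, orientation): joint angles nearest the present ones, or None.
- get_obs(): the state.
- vision.read_camera(name): name is "scene" or "top" or "wrist"; returns a dict with "frame" (480x640x3 uint8, red, green, blue), "intrinsics" (3x3 intrinsics, pixels), "dist" ([k1, k2, p1, p2, k3] as OpenCV has them; the pictures are not rectified), "view" (4x4, takes a point from world to camera coordinates). Camera axes: x right, y down, z forward; pixel columns grow to the right and rows downward; lengths in m; the calibration is good to about 2 mm. A picture is of the moment at which its call begins. There is no depth.
A pose or a line that the arm cannot do raises bot.IKError and nothing moves.
- hand_in(): hands the job in, once; it reports no verdict.
The state is a dict: "time_s": time; "joint_pos": joint angles; "joint_vel": joint speeds; "joint_efforts": joint torques, N m; "position": TCP position; "orientation": TCP orientation; "wrist_force": force on the tool from outside, world axes, zero at the start; "ft_torque": the same for the moment, N m; "gripper_width": finger opening in m.
Only numpy, scipy, OpenCV 4.12 (cv2) and the standard library are available. Lean on these libraries where they do the work, as an engineer would, in place of code of your own. Each camera call takes 0.05 s, during which the arm holds its last target.

TASK

After the daily check the three brass check weights have been left on the wrong balances. Put the smallest weight on the balance with the small round pan, the middle one on the balance with the large round pan and the largest on the balance with the square pan, each upright in the middle of its pan; a pan never carries two weights at once, so park one on the free rubber pad of the granite slab on the way. Lower the weights onto their places without dropping or tipping them, and leave the weighing bottle, the beaker and the forceps where they are.

Things in the scene. Friction and masses are not known exactly. Their poses are not given: they have to be found in the camera images.
- weight_small: smallest brass check weight, 50 g: upright cylinder 20 mm in diameter and 18 mm high, then a thin neck (8 mm in diameter, 5 mm high) and a round knob (13 mm in diameter, 7 mm high) on top, 30 mm high in all. Loose. Origin: centre of its underside, z up along its axis. Starts on the balance with the square pan.
- weight_medium: middle brass check weight, 200 g: upright cylinder 34 mm in diameter and 23 mm high, then a neck (14 mm in diameter, 7 mm high) and a round knob (21 mm in diameter, 10 mm high) on top, 40 mm high in all. Loose. Origin: centre of its underside, z up along its axis. Starts on the balance with the small round pan.
- weight_large: largest brass check weight, 500 g: upright cylinder 48 mm in diameter and 30 mm high, then a neck (20 mm in diameter, 9 mm high) and a round knob (30 mm in diameter, 12 mm high) on top, 51 mm high in all. Loose. Origin: centre of its underside, z up along its axis. Starts on the balance with the large round pan.
- balance_small: small white balance with a round steel pan 90 mm in diameter, flat and fixed; housing 195 x 150 mm, all of it lower than the pan. Origin: on the bench right below the pan's centre; the pan's top is 62 mm above the origin. Its x axis points from the display to the rear, z up. Place of the smallest weight.
- balance_medium: ivory balance with a larger round steel pan 130 mm in diameter, flat and fixed; housing 230 x 180 mm, all of it lower than the pan. Origin: on the bench right below the pan's centre; the pan's top is 70 mm above the origin. Its x axis points from the display to the rear, z up. Place of the middle weight.
- balance_large: light grey balance with a square steel pan of 170 x 180 mm, flat and fixed; housing 248 x 200 mm, all of it lower than the pan. Origin: on the bench right below the pan's centre; the pan's top is 78 mm above the origin. Its x axis points from the display to the rear, z up. Place of the largest weight.
- granite_slab: fixed granite slab 200 x 200 x 40 mm with a round black rubber pad in its middle (90 mm in diameter, 3 mm thick), empty at the start: the parking place. Origin: on the bench below the pad's centre; the pad's top is 43 mm above the origin.
- weighing_bottle: closed glass weighing bottle, 42 mm in diameter and 52 mm high, standing on a corner of the granite slab about 100 mm from the pad's centre; leave it alone. Origin: centre of its underside, z up.
- beaker: small glass beaker, 44 mm in diameter and 58 mm high, standing on the bench behind the small balance, about 115 mm from its pan's centre; leave it alone. Origin: centre of its underside, z up.
- forceps: slim steel weight forceps, 130 mm long, 17 mm wide and 6 mm high, lying across the granite slab about 78 mm from the pad's centre; leave it alone. Origin: on its underside at mid-length; its x axis runs along it, z up.
Mind the look-alikes: they are no part of the job. What is shaped like the weight_medium but purple is not meant.

How it is judged:
On the way:
1. one of the weights has been set down on the rubber pad and let go (((horizontal distance between weight_small and granite_slab below 0.03 m and z of weight_small in the frame of granite_slab between 0.039 and 0.047 m and angle between weight_small's own z axis and vertical below 0.08 rad and linear speed of weight_small below 0.02 m/s and contact force between weight_small and the fingers below 0.05 N) or (horizontal distance between weight_medium and granite_slab below 0.03 m and z of weight_medium in the frame of granite_slab between 0.039 and 0.047 m and angle between weight_medium's own z axis and vertical below 0.08 rad and linear speed of weight_medium below 0.02 m/s and contact force between weight_medium and the fingers below 0.05 N) or (horizontal distance between weight_large and granite_slab below 0.03 m and z of weight_large in the frame of granite_slab between 0.039 and 0.047 m and angle between weight_large's own z axis and vertical below 0.08 rad and linear speed of weight_large below 0.02 m/s and contact force between weight_large and the fingers below 0.05 N))), for 0.2 s.
At the end, for the whole second after the job is handed in: The smallest weight stands on the small round pan, the middle one on the large round pan and the largest on the square pan, each at rest, upright (within 0.08 rad) on the pan's surface and within 15 mm of the pan's centre (horizontal distance between weight_small and balance_small below 0.015 m and angle between each of weight_small, weight_medium, weight_large's own z axis and vertical below 0.08 rad and z of weight_small in the frame of balance_small between 0.058 and 0.066 m and linear speed of each of weight_small, weight_medium, weight_large below 0.02 m/s and angular speed of each of weight_small, weight_medium, weight_large below 0.2 rad/s and horizontal distance between weight_medium and balance_medium below 0.015 m and z of weight_medium in the frame of balance_medium between 0.066 and 0.074 m and horizontal distance between weight_large and balance_large below 0.015 m and z of weight_large in the frame of balance_large between 0.074 and 0.082 m); the robot touches nothing.
It fails at once if two weights stand on one pan at once (contact force between each of weight_small, weight_medium and balance_small above 0.1 N or contact force between each of weight_small, weight_large and balance_small above 0.1 N or contact force between each of weight_medium, weight_large and balance_small above 0.1 N or contact force between each of weight_small, weight_medium and balance_medium above 0.1 N or contact force between each of weight_small, weight_large and balance_medium above 0.1 N or contact force between each of weight_medium, weight_large and balance_medium above 0.1 N or contact force between each of weight_small, weight_medium and balance_large above 0.1 N or contact force between each of weight_small, weight_large and balance_large above 0.1 N or contact force between each of weight_medium, weight_large and balance_large above 0.1 N).
It fails at once if a weight is dropped (falls freely by more than about 10 mm) ((contact force between weight_small and anything else below 0.02 N and linear speed of weight_small above 0.45 m/s) or (contact force between weight_medium and anything else below 0.02 N and linear speed of weight_medium above 0.45 m/s) or (contact force between weight_large and anything else below 0.02 N and linear speed of weight_large above 0.45 m/s)).
It fails at once if a weight is tipped over (angle between any of weight_small, weight_medium, weight_large's own z axis and vertical above 0.6 rad).
It fails at once if the weighing bottle, the beaker or the forceps is shifted by more than 20 mm or tipped (distance of any of weighing_bottle, beaker, forceps from where it was at the start of the episode above 0.02 m or angle between any of weighing_bottle, beaker, forceps's own z axis and vertical above 0.4 rad).
It also fails if it takes over 128 s, if anything falls off the work surface, if the arm or the gripper's body presses on something with over 40 N, if the wrist force passes 120 N, or if a joint passes its speed limit or range.

## Working session

There is one attempt and no reset: what is moved stays moved. The work goes in short steps, each a Python script; the robot and the scene stay as the last script left them, time stands still between calls to the robot, and variables do not carry over. Pictures are saved under pics/ and viewed, and the job is handed in when it is done.

```bash
mkdir -p pics; python3 - <<'E'
from workcell import *
import cv2
for n in ["scene","top","wrist"]:
    c=vision.read_camera(n); cv2.imwrite(f"pics/{n}0.png",c["frame"][:,:,::-1])
    import numpy as np
    v=c["view"];print(n,c["intrinsics"].tolist(),c["dist"],(-v[:3,:3].T@v[:3,3]).round(3))
o=get_obs();print({k:np.round(o[k],3).tolist() for k in o}, bot.tcp_to_tips)
E
```

```text
scene [[509.27010276231107, 0.0, 327.479864627508], [0.0, 509.27010276231107, 243.41735471263883], [0.0, 0.0, 1.0]] [-0.04771123  0.          0.          0.          0.        ] [ 1.227 -0.522  0.666]
top [[454.2353948509802, 0.0, 319.6586545969271], [0.0, 454.2353948509802, 244.08524101351418], [0.0, 0.0, 1.0]] [0.0358005 0.        0.        0.        0.       ] [0.454 0.021 1.19 ]
wrist [[412.21442316764734, 0.0, 321.75510157496944], [0.0, 412.21442316764734, 232.56653949536698], [0.0, 0.0, 1.0]] [-0.00118395  0.          0.          0.          0.        ] [ 0.342 -0.528  0.373]
{'time_s': 0.15, 'joint_pos': [-1.127, 0.353, 1.634, -0.0, 1.155, -0.002], 'joint_vel': [-0.0, -0.003, -0.002, 0.002, -0.002, -0.002], 'joint_efforts': [-0.002, -60.564, -34.234, 0.0, 0.006, -0.0], 'position': [0.269, -0.564, 0.211], 'orientation': [-0.156, 0.69, -0.689, 0.156], 'wrist_force': [0.853, -0.39, -0.939], 'ft_torque': [0.045, 0.005, -0.032], 'gripper_width': 0.086} 0.017
```

View pics/top0.png

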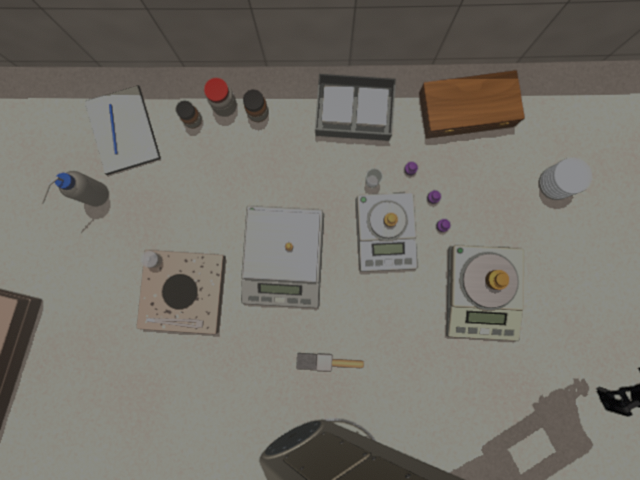

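View pics/scene0.png

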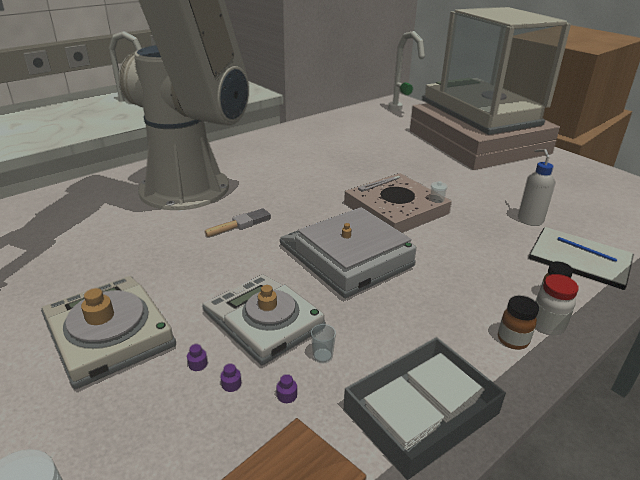

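View pics/wrist0.png

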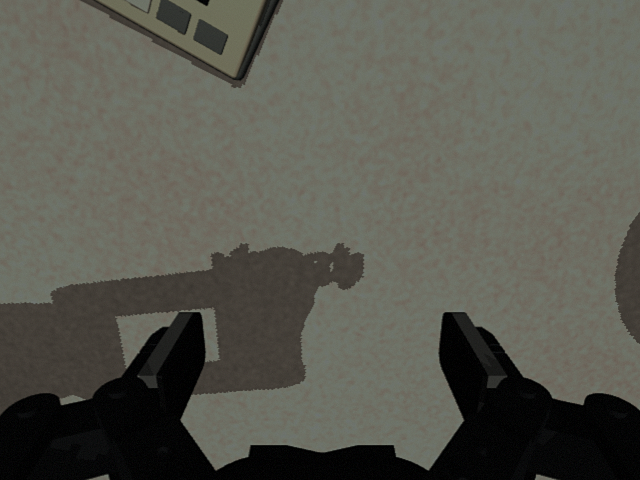

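Top view: the large weight is on the large round pan at (498,280), the medium on the small round pan at (391,220), and the small on the square pan at (289,246). The pad is at (180,292), bottle (152,260), forceps (175,322), beaker (373,178). The look-alikes are purple, at (411,168), (434,197) and (443,225), and they stand on the bench. The brass pieces on the pans are the ones meant. I'll enlarge to confirm.

```bash
cat > h.py <<'E'
from workcell import bot, hand, kinematics, get_obs, vision, hand_in
import numpy as np, cv2
from scipy.spatial.transform import Rotation as R
def px2w(c,pts,z):
    """pixels -> world points on plane z"""
    p=cv2.undistortPoints(np.array(pts,float).reshape(-1,1,2),c["intrinsics"],c["dist"]).reshape(-1,2)
    V=c["view"];Rm=V[:3,:3];o=-Rm.T@V[:3,3]
    d=np.c_[p,np.ones(len(p))]@Rm
    return o+d*((z-o[2])/d[:,2])[:,None]
def w2px(c,P):
    V=c["view"];return cv2.projectPoints(np.array(P,float).reshape(-1,1,3),cv2.Rodrigues(V[:3,:3])[0],V[:3,3],c["intrinsics"],c["dist"])[0].reshape(-1,2)
def crop(c,x0,y0,w,h,s,name):
    im=c["frame"][y0:y0+h,x0:x0+w,::-1]
    im=(255*(im/255.)**0.6).astype(np.uint8)
    cv2.imwrite("pics/"+name,cv2.resize(im,None,fx=s,fy=s,interpolation=cv2.INTER_NEAREST))
E
python3 - <<'E'
from h import *
c=vision.read_camera("top")
crop(c,235,155,130,100,6,"a.png") if 0 else crop(c,230,190,110,125,5,"t_large.png")
crop(c,340,150,130,125,5,"t_small.png"); crop(c,440,235,95,110,5,"t_med.png"); crop(c,130,240,100,100,5,"t_slab.png")
for n,p,z in [("Wl",(498,280),.121),("Wm",(391,220),.102),("Ws",(289,246),.108),("pad",(180,292),.043),("panM",(490,280),.07),("panS",(388,219),.062),("panL",(283,246),.078),("bottle",(152,260),.092),("beaker",(373,175),.058)]:
    print(n,px2w(c,[p],z).round(3))
E
```

```text
Wl [[ 0.473 -0.38   0.121]]
Wm [[ 0.618 -0.138  0.102]]
Ws [[0.556 0.107 0.108]]
pad [[0.447 0.386 0.043]]
panM [[ 0.473 -0.38   0.07 ]]
panS [[ 0.626 -0.137  0.062]]
panL [[0.558 0.125 0.078]]
bottle [[0.525 0.44  0.092]]
beaker [[ 0.74  -0.101  0.058]]
```

View pics/t_small.png

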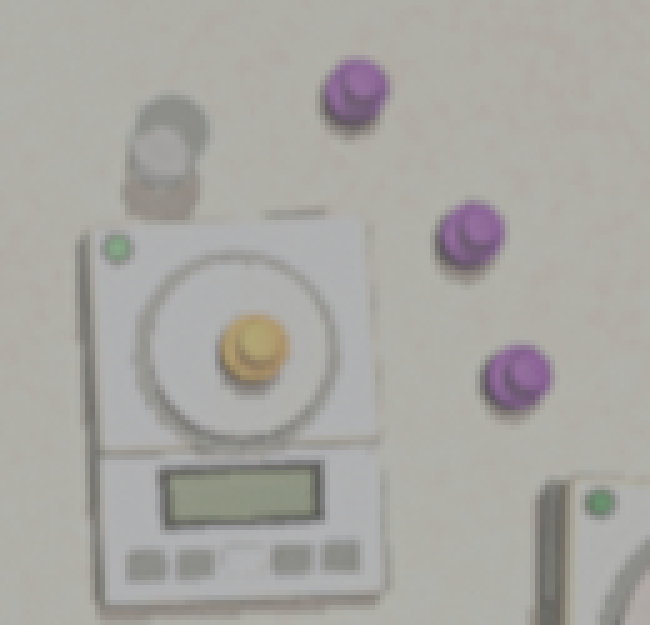

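View pics/t_med.png

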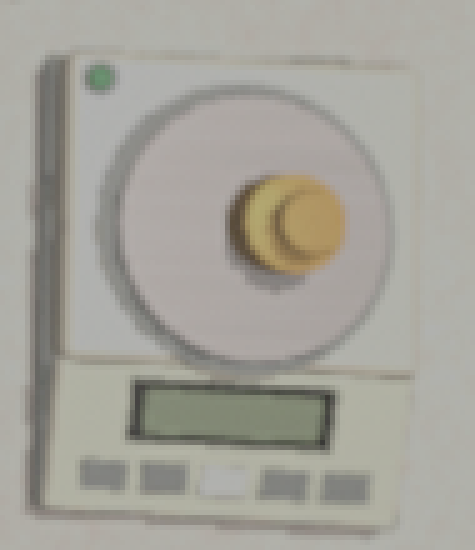

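View pics/t_large.png

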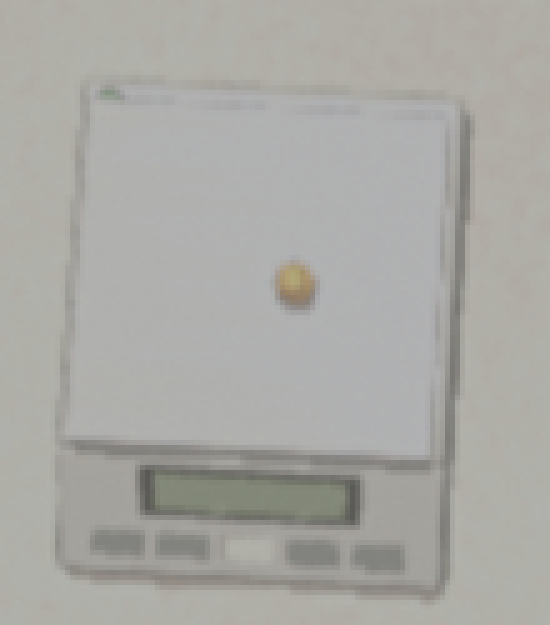

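View pics/t_slab.png

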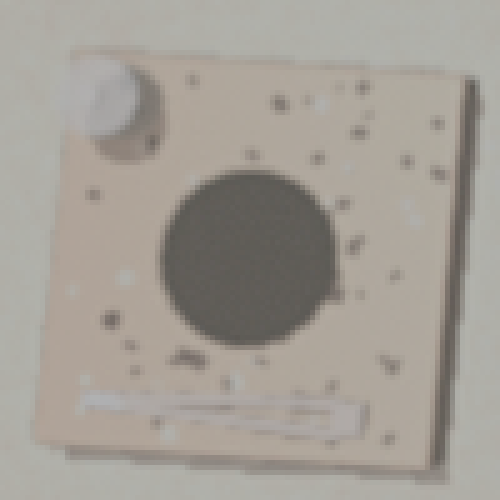

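The crops confirm it. Brass pieces stand on each pan and the purple ones stand on the bench, matching the listed look-alikes. My plan is to park the small weight on the pad, then move large to the square pan, medium to the large round pan and small to the small round pan. First I'll refine the coordinates and check IK and wrist yaw.

```bash
cat >> h.py <<'E'
def Q(yaw):
    "tool down, jaws (tool z) at yaw from world x"
    y=np.array([0,0,-1.]);z=np.array([np.cos(yaw),np.sin(yaw),0]);x=np.cross(y,z)
    return R.from_matrix(np.c_[x,y,z]).as_quat()
E
python3 - <<'E'
from h import *
c=vision.read_camera("top")
f=lambda u,v,x0,y0:(u/5+x0-.5,v/5+y0-.5)
for n,p,z in [("Wl",f(314,218,440,235),.121),("Wm",f(263,341,340,150),.102),("Ws",f(295,280,230,190),.108),("pad",f(248.5,258.5,130,240),.043),("panM",f(255,226,440,235),.07),("panS",f(243,345,340,150),.062),("panL",f(258,278,230,190),.078)]:
    P=px2w(c,[p],z)[0]; print(n,P.round(4))
    if n!="bottle":
        for yaw in [0,np.pi/2,-np.pi/2,np.pi]:
            j=kinematics.solve_ik(P+[0,0,.15],Q(yaw)); print("   ",round(yaw,2),None if j is None else np.round(j,2))
print(R.from_quat(get_obs()["orientation"]).as_matrix().round(2))
E
```

```text
Wl [ 0.477 -0.39   0.121]
    0 [-0.69  0.29  1.59 -0.    1.26 -0.69]
    1.57 [-0.69  0.29  1.59 -0.    1.26 -2.26]
    -1.57 [-0.69  0.29  1.59 -0.    1.26  0.88]
    3.14 [-0.69  0.29  1.59 -0.    1.26  2.45]
Wm [ 0.6234 -0.1409  0.102 ]
    0 [-0.22  0.34  1.56 -0.    1.24 -0.22]
    1.57 [-0.22  0.34  1.56 -0.    1.24 -1.8 ]
    -1.57 [-0.22  0.34  1.56 -0.    1.24  1.35]
    3.14 [-0.22  0.34  1.56 -0.    1.24  2.92]
Ws [0.5567 0.1086 0.108 ]
    0 [ 0.19  0.22  1.71 -0.    1.21  0.19]
    1.57 [ 0.19  0.22  1.71 -0.    1.21 -1.38]
    -1.57 [ 0.19  0.22  1.71 -0.    1.21  1.76]
    3.14 [ 0.19  0.22  1.71 -0.    1.21 -2.95]
pad [0.449 0.388 0.043]
    0 [ 0.71  0.32  1.72 -0.    1.1   0.71]
    1.57 [ 0.71  0.32  1.72 -0.    1.1  -0.86]
    -1.57 [ 0.71  0.32  1.72 -0.    1.1   2.28]
    3.14 [ 0.71  0.32  1.72 -0.    1.1  -2.43]
panM [ 0.4742 -0.3811  0.07  ]
    0 [-0.68  0.32  1.66 -0.    1.16 -0.68]
    1.57 [-0.68  0.32  1.66 -0.    1.16 -2.25]
    -1.57 [-0.68  0.32  1.66 -0.    1.16  0.89]
    3.14 [-0.68  0.32  1.66 -0.    1.16  2.46]
panS [ 0.6277 -0.1369  0.062 ]
    0 [-0.22  0.38  1.59 -0.    1.17 -0.22]
    1.57 [-0.22  0.38  1.59 -0.    1.17 -1.79]
    -1.57 [-0.22  0.38  1.59 -0.    1.17  1.35]
    3.14 [-0.22  0.38  1.59 -0.    1.17  2.92]
panL [0.5607 0.1293 0.078 ]
    0 [ 0.22  0.26  1.72 -0.    1.16  0.22]
    1.57 [ 0.22  0.26  1.72 -0.    1.16 -1.35]
    -1.57 [ 0.22  0.26  1.72 -0.    1.16  1.79]
    3.14 [ 0.22  0.26  1.72 -0.    1.16 -2.92]
[[-0.9  -0.    0.43]
 [-0.43  0.   -0.9 ]
 [-0.   -1.   -0.  ]]
```

```bash
python3 - <<'E'
from h import *
bot.servo_line([0.269,-0.564,0.30],velocity=.2)
bot.reach([0.557,0.06,0.30],Q(0))
c=vision.read_camera("wrist"); crop(c,0,0,640,480,1,"w_s.png")
print(get_obs()["time_s"],get_obs()["position"], w2px(c,[[.5567,.1086,.108]]))
E
```

```text
3.3333 [0.55712971 0.05924624 0.29999445] [[322.2223137  135.03215138]]
```

View pics/w_s.png

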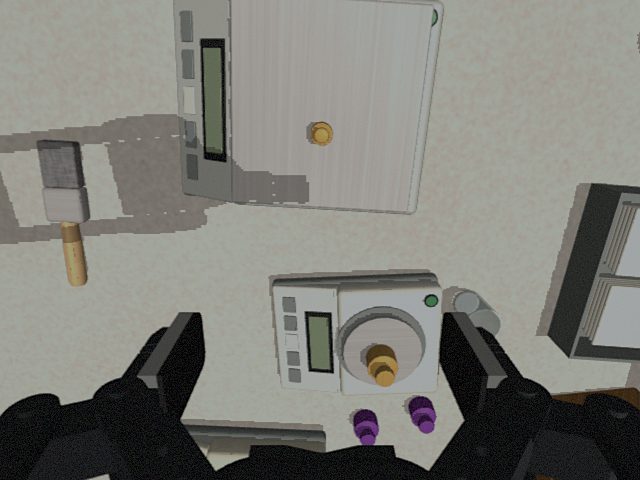

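The small weight's knob is at (321,133) in the wrist view. The position predicted from the top camera is (322,135), so they agree to about 1 mm. Grasping it now.

```bash
cat >> h.py <<'E'
TIP=0.0205
def st(m):
    o=get_obs(); print(m,round(float(o["time_s"]),2),np.round(o["position"],4),"F",np.round(o["wrist_force"],2),"w",round(float(o["gripper_width"]),4))
def pick(x,y,zs,openw,force,yaw=0,zt=.30):
    bot.reach([x,y,zt],Q(yaw)); hand.move_gripper(openw,force)
    bot.servo_line([x,y,zs+.065],velocity=.2); bot.servo_line([x,y,zs+TIP],velocity=.08); st("down")
    hand.move_gripper(0.0,force); st("gripped")
    bot.servo_line([x,y,zs+TIP+.01],velocity=.04); bot.dwell(.1); st("lift10")
    bot.servo_line([x,y,zt],velocity=.2); bot.dwell(.1); st("up")
def place(x,y,zs,openw,yaw=0,zt=.30):
    bot.reach([x,y,zt],Q(yaw)); bot.dwell(.2); st("over"); f0=get_obs()["wrist_force"][2]
    bot.servo_line([x,y,zs+TIP+.02],velocity=.2)
    for dz in [.008,.004,.003,.002,.001,.0005,0,-.0005,-.001,-.0015,-.002,-.0025,-.003]:
        bot.servo_line([x,y,zs+TIP+dz],velocity=.03); bot.dwell(.08)
        f=get_obs()["wrist_force"][2]-f0
        if f>1.5: break
    print("contact dz",dz,"dF",round(float(f),2)); st("set")
    hand.move_gripper(openw); bot.dwell(.3); st("open")
    bot.servo_line([x,y,zs+.07],velocity=.06); bot.servo_line([x,y,zt],velocity=.2); st("away")
E
python3 - <<'E'
from h import *
pick(.5567,.1090,.078,.05,25)
c=vision.read_camera("wrist"); crop(c,100,200,440,280,1.5,"w_s2.png")
E
```

```text
down 5.73 [0.5568 0.109  0.0985] F [-0.45  0.14 -0.19] w 0.0499
gripped 6.27 [0.5567 0.109  0.0986] F [-0.35  0.3  -0.25] w -0.0003
lift10 6.77 [0.5567 0.109  0.1085] F [-0.91  1.28 -0.46] w 0.0003
up 7.97 [0.556  0.1089 0.2985] F [-0.64 -0.28  0.35] w 0.0003
```

View pics/w_s2.png

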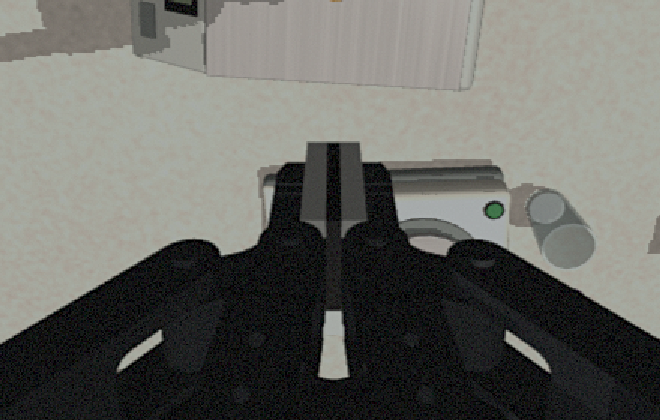

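The grasp missed: the jaws closed to 0 and the weight stands at about (323,199) in the wrist view. I'll look at the full frame and project the expected point into it.

```bash
python3 - <<'E'
from h import *
c=vision.read_camera("wrist"); crop(c,0,0,640,480,1,"w_s3.png")
t=vision.read_camera("top"); crop(t,200,180,160,120,5,"t_s3.png")
p=get_obs()["position"];print(p)
print(w2px(c,[[.5567,.109,.108],[.5567,.109,.078],p,p-[0,0,.017]]), w2px(t,[[.5567,.109,.108],p]))
print(c["view"].round(3))
E
```

```text
[0.55637175 0.10892943 0.29912597]
[[323.90324273 192.71572211]
 [323.81660051 185.49057271]
 [324.34535224 292.63286203]
 [324.21134044 276.26250939]] [[288.34179544 245.5147958 ]
 [280.56193517 236.60708564]]
[[ 1.     0.    -0.002 -0.555]
 [ 0.001 -0.948  0.319  0.033]
 [-0.002 -0.319 -0.948  0.499]
 [ 0.     0.     0.     1.   ]]
```

View pics/w_s3.png

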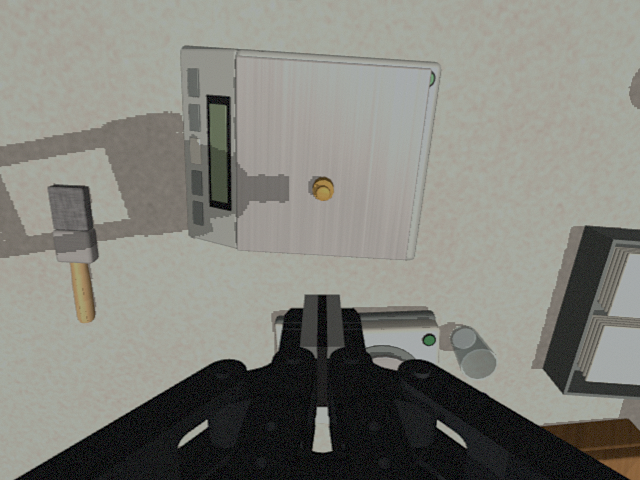

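View pics/t_s3.png

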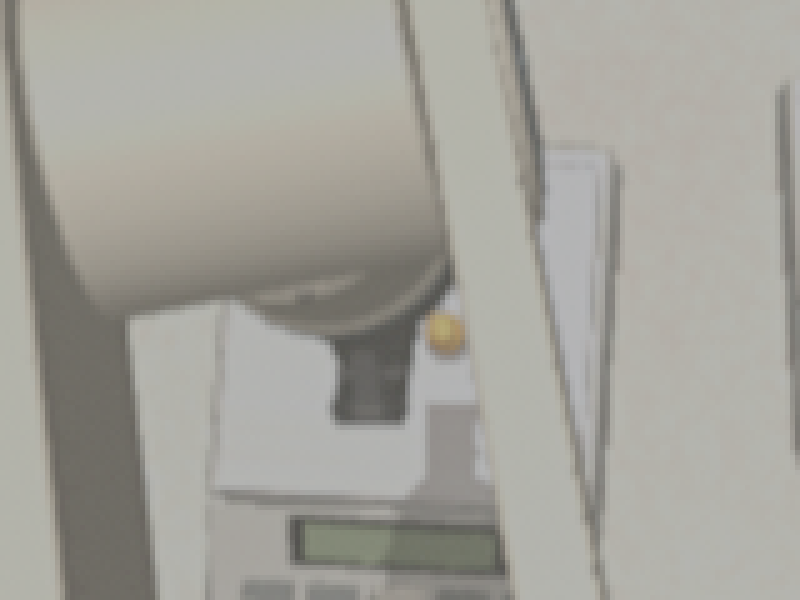

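The weight is unmoved and upright: both cameras still put it at (0.5567, 0.109). The fingers, though, do not appear where the TCP is reported. I'll check the real fingertip position with the scene camera.

```bash
python3 - <<'E'
from h import *
bot.dwell(.3)
c=vision.read_camera("scene"); crop(c,200,60,260,200,3,"sc1.png")
p=get_obs()["position"];print(p)
print((w2px(c,[p,p-[0,0,.017],p+[0,0,.04],[.5567,.109,.108]])-[200,60])*3)
E
```

```text
[0.55673141 0.10901243 0.30000732]
[[451.0875955  233.87381132]
 [449.88529275 258.90839813]
 [453.99951513 173.11933529]
 [438.57873398 492.04083729]]
```

View pics/sc1.png

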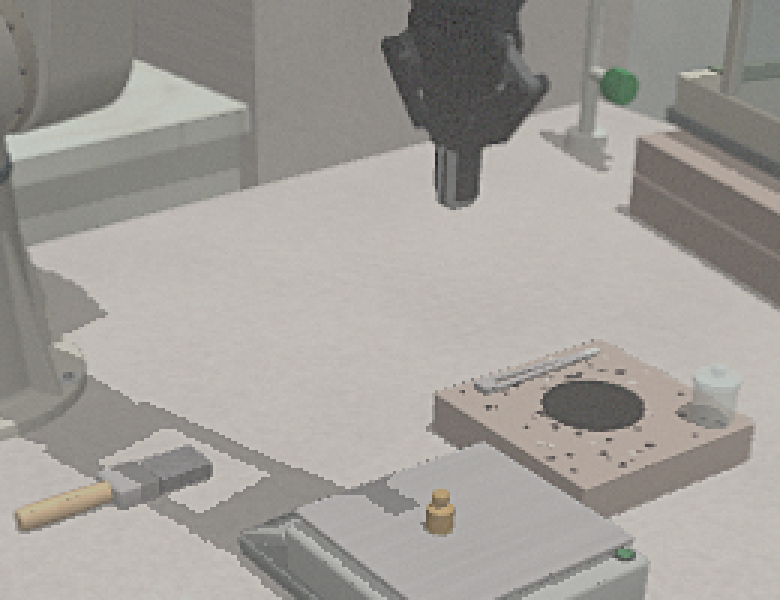

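The scene view puts the fingertips about 35 mm higher than the reported TCP implies: seen at v≈206 in the crop, expected 259. The weight itself projects correctly. I'll measure the tip position properly using scene and wrist together.

```bash
python3 - <<'E'
from h import *
c=vision.read_camera("scene"); crop(c,325,85,60,50,12,"sc2.png")
w=vision.read_camera("wrist"); crop(w,270,270,110,90,7,"w2.png")
p=get_obs()["position"];print(p)
for up in [.0,.034]:
  for hx in [.009]:
    B=[p+[sx*hx,sy*.011,-.017+up] for sx in (-1,1) for sy in (-1,1)]
    print(up,"scene",((w2px(c,B)-[325,85]+.5)*12).round().tolist(),"wrist",((w2px(w,B)-[270,270]+.5)*7).round().tolist())
E
```

```text
[0.55671197 0.10899929 0.30002884]
0.0 scene [[217.0, 740.0], [318.0, 708.0], [292.0, 776.0], [394.0, 743.0]] wrist [[248.0, 191.0], [244.0, -105.0], [508.0, 191.0], [514.0, -105.0]]
0.034 scene [[225.0, 538.0], [328.0, 508.0], [302.0, 572.0], [405.0, 541.0]] wrist [[225.0, 464.0], [219.0, 120.0], [536.0, 464.0], [543.0, 120.0]]
```

View pics/sc2.png

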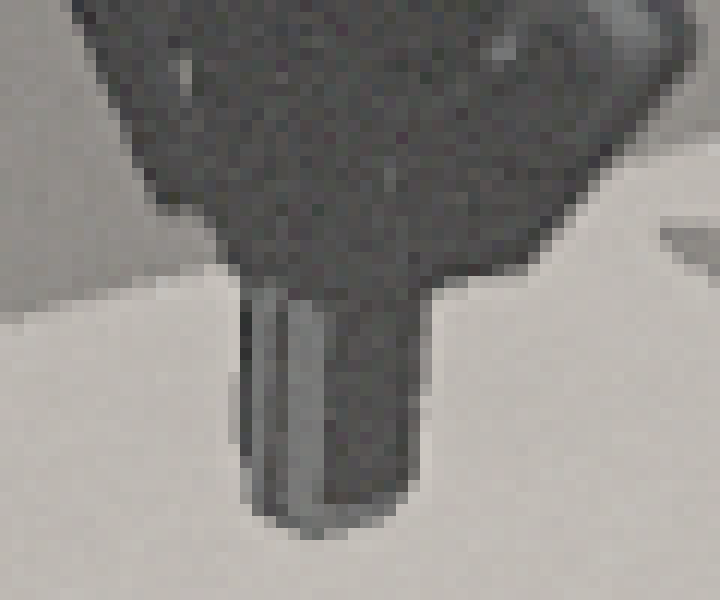

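View pics/w2.png

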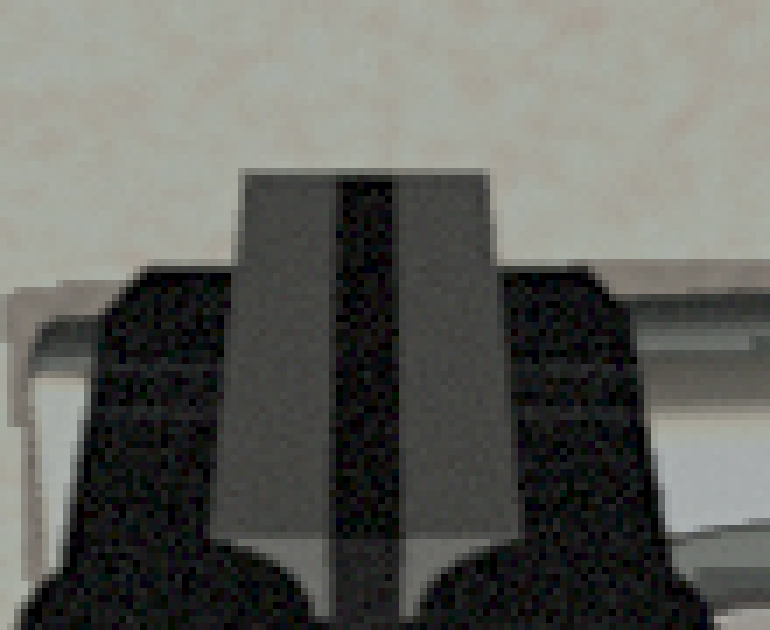

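Both views agree that the closed fingertips are about 40 mm higher than reported, laterally within a few mm. I'll settle it with a gentle touch of the closed fingers on an empty part of the square pan, 76 mm from the weight.

```bash
python3 - <<'E'
from h import *
x,y=.5567,.185
bot.servo_line([x,y,.30],velocity=.2); bot.servo_line([x,y,.105],velocity=.2); bot.dwell(.3)
f0=get_obs()["wrist_force"]; st("start")
for z in np.arange(.102,.045,-.0015):
    bot.servo_line([x,y,z],velocity=.04); bot.dwell(.04)
    d=get_obs()["wrist_force"]-f0
    if d[2]>2.5: break
print(z,d); st("touch")
c=vision.read_camera("scene"); crop(c,250,150,200,160,4,"sc3.png")
bot.servo_line([x,y,z+.06],velocity=.1)
E
```

```text
start 10.53 [0.557  0.1851 0.1057] F [ 0.27 -0.1  -0.43] w -0.0001
0.056999999999999953 [-5.4579351  -1.37181491 15.24305854]
touch 19.57 [0.5567 0.185  0.0583] F [-5.19 -1.48 14.81] w 0.0001
```

View pics/sc3.png

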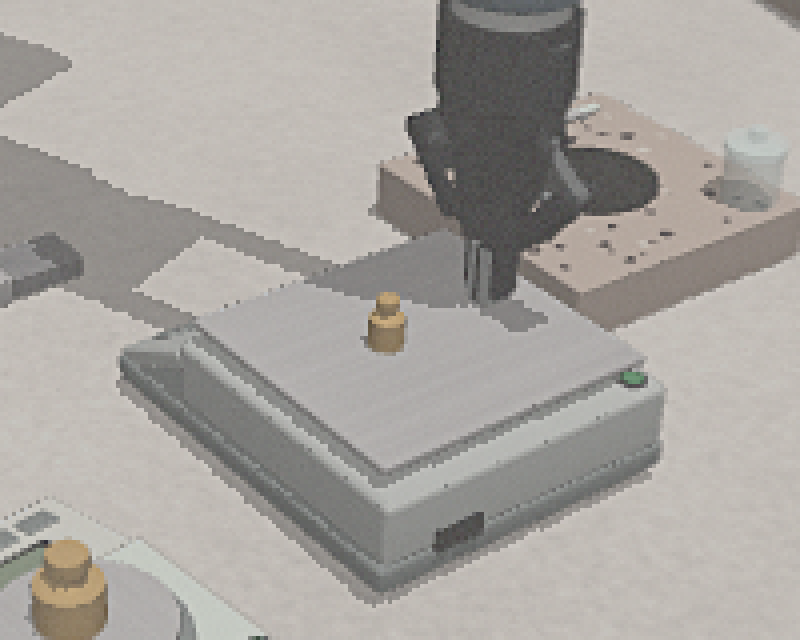

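The tips touch the pan (z = 0.078) at a reported TCP z of 0.0583. So the shut fingertips stand 19.7 mm behind the reported TCP, not 17 mm ahead of it. This disagrees with the description, and I'll use the measured value. Next I'll check the lateral offset from the touch picture and regrasp.

```bash
sed -i 's/^TIP=.*/TIP=-0.0157/' h.py; python3 - <<'E'
from h import *
c=vision.read_camera("scene")
print(px2w(c,[(491/4+249.5,300/4+149.5)],.078), w2px(c,[[.5567,.185,.078]]))
bot.reach([.5567,.109,.2],Q(0))
hand.move_gripper(.05,25)
bot.servo_line([.5567,.109,.10],velocity=.2); st("hover")
w=vision.read_camera("wrist"); crop(w,0,0,640,480,1,"w4.png")
E
```

```text
[[0.55805401 0.18732413 0.078     ]] [[371.07643307 224.58554597]]
hover 22.13 [0.5573 0.1091 0.1007] F [ 0.08  0.34 -0.2 ] w 0.0503
```

View pics/w4.png

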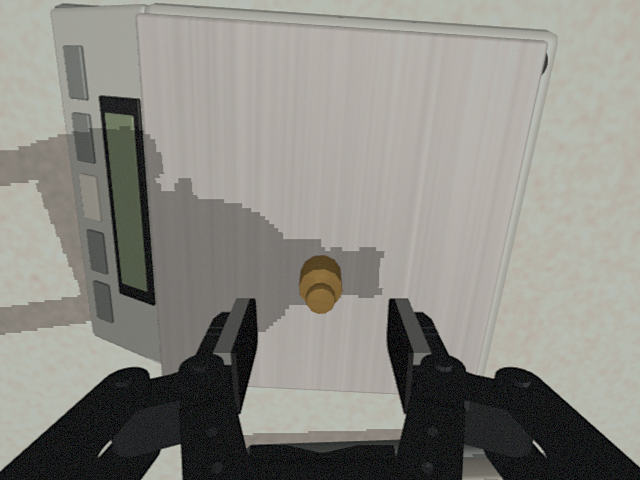

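The weight is centred between the jaws (320,290) and the lateral tip error is at most 2 mm. Grasping with the corrected height.

```bash
python3 - <<'E'
from h import *
x,y,zs=.5567,.109,.078
bot.servo_line([x,y,zs+TIP],velocity=.06); bot.dwell(.1); st("down")
hand.move_gripper(0.0,25); st("gripped")
bot.servo_line([x,y,zs+TIP+.01],velocity=.04); bot.dwell(.1); st("lift10")
w=vision.read_camera("wrist"); crop(w,170,200,300,250,2,"w5.png")
E
```

```text
down 23.06 [0.557  0.1091 0.0626] F [-1.1  -0.36  0.36] w 0.0497
gripped 23.43 [0.5569 0.1091 0.0627] F [-0.27  1.16  4.8 ] w 0.0187
lift10 23.93 [0.5566 0.109  0.0723] F [-0.5   0.52 -0.2 ] w 0.0186
```

View pics/w5.png

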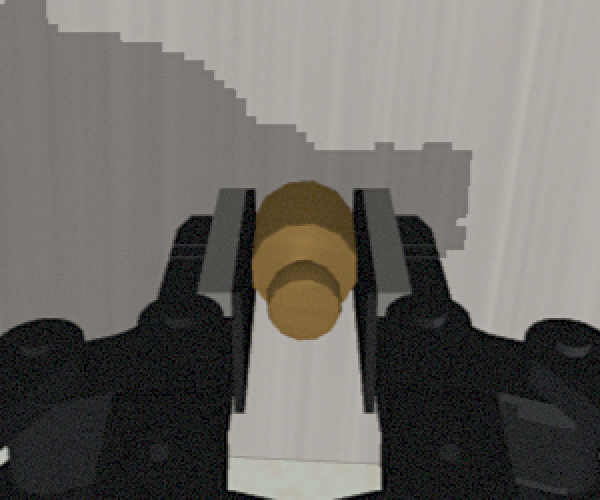

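Firm grip: width 18.7 mm for the 20 mm body, upright and lifted. Parking it on the pad.

```bash
sed -i 's/zt=.30/zt=.20/g; s/f>1.5/f>2.5/' h.py; python3 - <<'E'
from h import *
bot.servo_line([.5567,.109,.2],velocity=.2)
place(.449,.388,.043,.045)
w=vision.read_camera("wrist"); crop(w,0,0,640,480,1,"w6.png")
c=vision.read_camera("scene"); crop(c,310,150,170,110,4,"sc6.png")
print(w2px(w,[[.449,.388,.043],[.449,.388,.073]]),(w2px(c,[[.449,.388,.073]])-[310,150])*4)
E
```

```text
over 26.12 [0.4497 0.387  0.2   ] F [-0.41  0.68 -0.92] w 0.0187
contact dz 0 dF 6.66
set 29.71 [0.449  0.3881 0.0277] F [-1.25 -0.68  5.74] w 0.0188
open 30.38 [0.449  0.388  0.0273] F [-0.87 -0.19  0.2 ] w 0.0449
away 32.54 [0.4486 0.3877 0.1992] F [ 0.17 -1.47 -1.01] w 0.0451
[[323.42376913 202.30142845]
 [323.56009955 212.5992635 ]] [[353.00862476 135.62980884]]
```

View pics/w6.png

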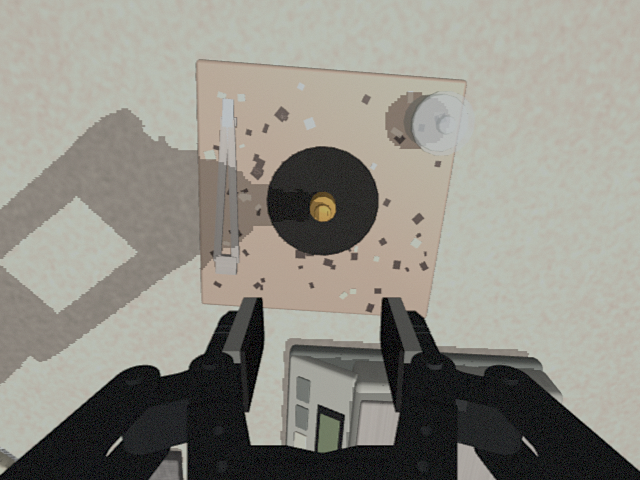

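View pics/sc6.png

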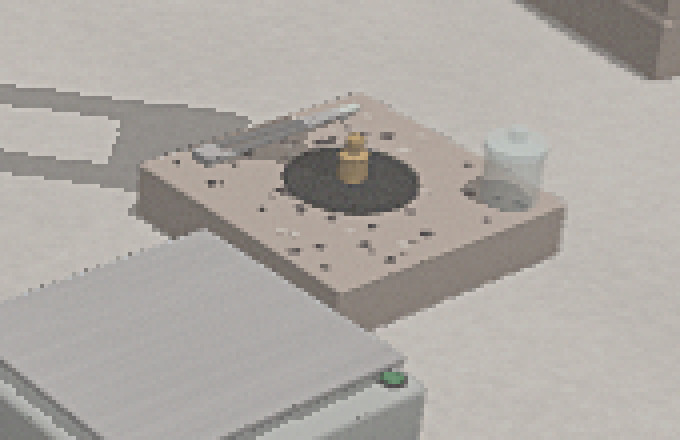

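The small weight stands upright in the middle of the pad, with its knob at (323,212) as predicted. Bottle and forceps are untouched. Now the large weight.

```bash
python3 - <<'E'
from h import *
bot.reach([.477,-.42,.22],Q(0)); hand.move_gripper(.08,60)
w=vision.read_camera("wrist"); crop(w,0,0,640,480,1,"w7.png"); st("h")
print(w2px(w,[[.477,-.39,.121],[.477,-.39,.07],[.4742,-.3811,.07]]))
E
```

```text
h 35.98 [ 0.477 -0.42   0.22 ] F [-0.07  0.54  0.16] w 0.0798
[[323.03456888 179.77027605]
 [322.83789602 166.51416707]
 [319.12830267 154.68394065]]
```

View pics/w7.png

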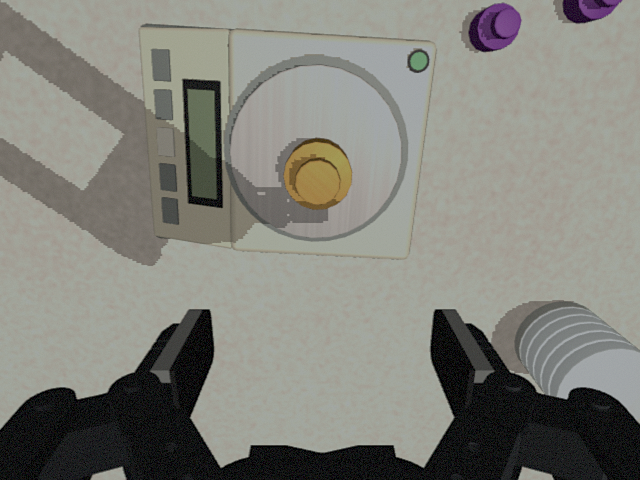

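The large weight's knob is at (317.5,182) against a predicted (323,180), so x should shift about −3 mm. I'll use the wrist value.

```bash
python3 - <<'E'
from h import *
w=vision.read_camera("wrist")
P=px2w(w,[(317.5,182)],.121)[0]; print("W",P.round(4),"pan",px2w(w,[(316,149)],.070).round(4))
pick(P[0],P[1],.070,.08,60)
w=vision.read_camera("wrist"); crop(w,170,150,300,250,2,"w8.png")
E
```

```text
W [ 0.4734 -0.3915  0.121 ] pan [[ 0.4718 -0.3769  0.07  ]]
down 38.14 [ 0.4738 -0.3918  0.0548] F [ 0.38 -0.01 -0.87] w 0.0798
gripped 38.55 [ 0.474  -0.3918  0.0551] F [-0.59  1.43  5.11] w 0.0463
lift10 39.05 [ 0.4732 -0.3913  0.064 ] F [ 0.21 -0.29 -3.86] w 0.0461
up 39.98 [ 0.4725 -0.3907  0.1981] F [-0.57 -0.09 -4.74] w 0.0461
```

View pics/w8.png

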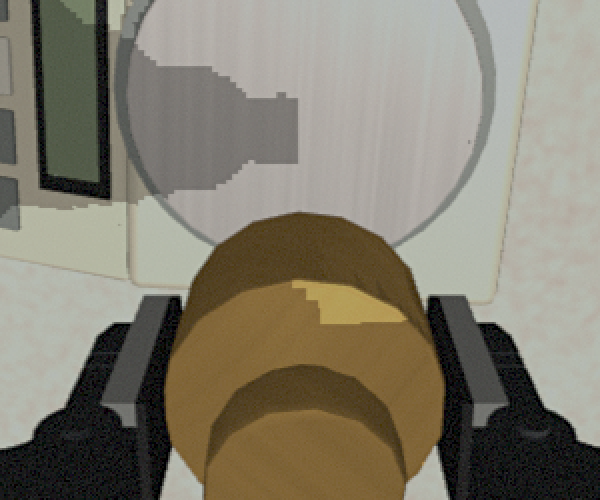

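Held: −4.9 N of weight, width 46 mm. Before placing, I'll cross-check the square-pan centre using the corner pixels from the earlier wrist picture w_s3: (237,52), (431,67), (409,259), (237,248).

```bash
python3 - <<'E'
from h import *
w=vision.read_camera("wrist")
w["view"]=np.array([[1,0,-.002,-.555],[.001,-.948,.319,.033],[-.002,-.319,-.948,.499],[0,0,0,1]])
C=px2w(w,[(237,52),(431,67),(409,259),(237,248)],.078); print(C.round(3).tolist(),C.mean(0))
place(.5605,.1295,.078,.075)
s=vision.read_camera("scene"); crop(s,250,170,200,140,4,"sc9.png")
print((w2px(s,[[.5605,.1295,.129]])-[250,170])*4)
E
```

```text
[[0.483, 0.224, 0.078], [0.65, 0.212, 0.078], [0.643, 0.034, 0.078], [0.471, 0.045, 0.078]] [0.56140374 0.12892142 0.078     ]
over 42.18 [0.5607 0.1287 0.2   ] F [ 0.59  0.28 -5.94] w 0.0463
contact dz 0.008 dF 2.72
set 43.56 [0.5606 0.1295 0.0704] F [-0.65  0.02 -3.21] w 0.0462
open 44.25 [0.5605 0.1295 0.0703] F [-0.34  0.28 -0.33] w 0.0752
away 46.1 [0.5608 0.1296 0.2005] F [ 0.15  1.19 -0.46] w 0.0751
[[420.2528016  172.42625991]]
```

View pics/sc9.png

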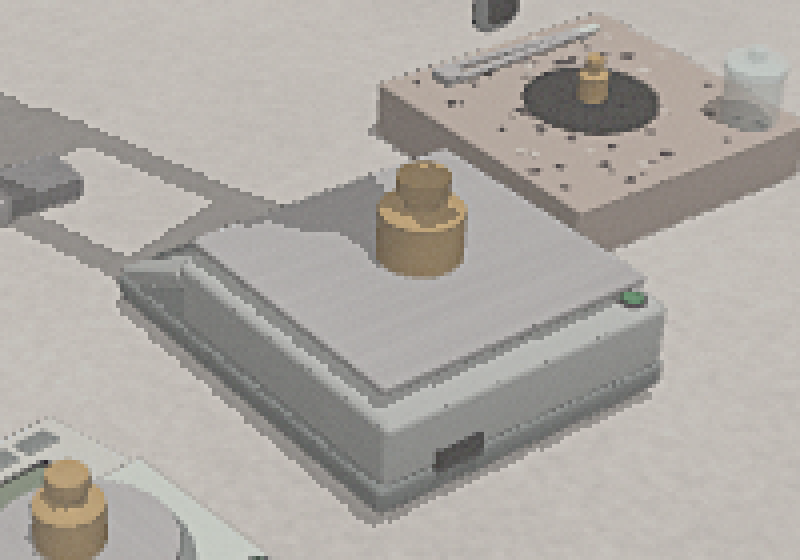

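My contact check tripped early on motion noise, so the large weight was released about 8 mm up. That is under the roughly 10 mm / 0.45 m/s limit. It stands upright and centred: knob at (424,172) against a predicted (420,172). I'll fix the routine so it takes its reference close to the surface after settling, and never releases above 1 mm. Next is the medium weight.

```bash
python3 - <<'E'
s=open('h.py').read()
i=s.index("    for dz in [.008"); j=s.index('    print("contact dz"')
s=s[:i]+'''    bot.servo_line([x,y,zs+TIP+.004],velocity=.04); bot.dwell(.4)
    avg=lambda: np.mean([(bot.dwell(.03),get_obs()["wrist_force"][2])[1] for _ in range(5)])
    f0=avg()
    for dz in [.0025,.0015,.001,.0005,0,-.0005,-.001,-.0015,-.002,-.0025,-.003]:
        bot.servo_line([x,y,zs+TIP+dz],velocity=.02); bot.dwell(.1)
        f=avg()-f0
        if f>2 and dz<=.0005: break
'''+s[j:]
open('h.py','w').write(s)
E
python3 - <<'E'
from h import *
bot.reach([.62,-.18,.2],Q(0)); hand.move_gripper(.065,40); bot.dwell(.2)
w=vision.read_camera("wrist"); crop(w,0,0,640,480,1,"w10.png"); st("h")
print(w2px(w,[[.6234,-.1409,.102],[.6277,-.1369,.062]]))
E
```

```text
h 47.87 [ 0.6201 -0.1798  0.2   ] F [-0.45 -0.06  0.36] w 0.0646
[[328.41568072 166.26180502]
 [333.55767382 151.51235035]]
```

View pics/w10.png

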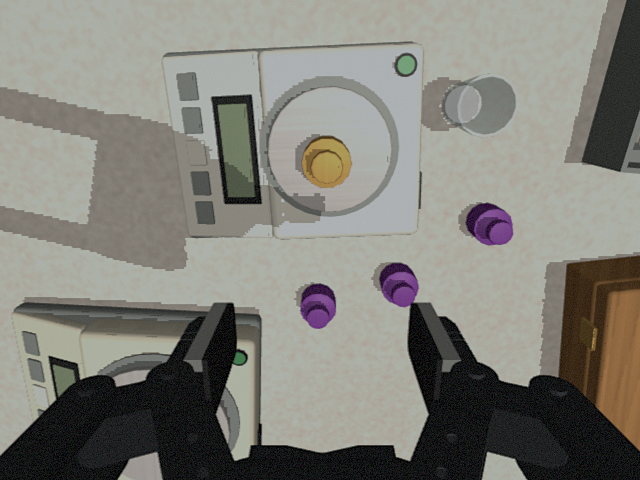

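The medium (brass) knob is at (327,167) against a predicted (328,166), and its pan centre is at about (330,147.5). The purple pieces are on the bench at (490,225), (399,285) and (318,306), clear of the grasp. Picking the medium weight and taking it to the large round pan.

```bash
python3 - <<'E'
from h import *
w=vision.read_camera("wrist")
P=px2w(w,[(327,167)],.102)[0]; print("W",P.round(4),"pan",px2w(w,[(330,147.5)],.062).round(4))
pick(P[0],P[1],.062,.065,40)
if get_obs()["gripper_width"]>.028:
    place(.473,-.379,.070,.06)
s=vision.read_camera("scene"); crop(s,20,250,320,140,2.4,"sc11.png")
w=vision.read_camera("wrist"); crop(w,0,0,640,480,1,"w11.png")
print((w2px(s,[[.473,-.379,.110]])-[20,250])*2.4, w2px(w,[[.473,-.379,.110],[.473,-.379,.07]]))
E
```

```text
W [ 0.6225 -0.1415  0.102 ] pan [[ 0.6251 -0.1342  0.062 ]]
down 50.08 [ 0.623  -0.1416  0.0469] F [ 0.15  0.23 -0.08] w 0.0651
gripped 50.48 [ 0.6229 -0.1416  0.047 ] F [-0.72  0.73  6.23] w 0.033
lift10 50.98 [ 0.6223 -0.1415  0.0561] F [-0.59  0.25 -1.93] w 0.0323
up 51.94 [ 0.6214 -0.1412  0.1981] F [ 0.36  0.06 -2.08] w 0.0327
over 53.23 [ 0.4739 -0.378   0.1999] F [-0.02  0.61 -2.21] w 0.0326
contact dz 0.0005 dF 5.28
set 57.18 [ 0.4731 -0.3791  0.055 ] F [-0.99  1.28  3.78] w 0.0322
open 57.87 [ 0.473  -0.379   0.0548] F [-0.49  0.54  0.88] w 0.0596
away 59.88 [ 0.4732 -0.3791  0.2004] F [0.67 0.08 0.08] w 0.0602
[[192.51785419 107.69339853]] [[323.72171401 229.24029225]
 [323.50757706 212.33400787]]
```

View pics/sc11.png

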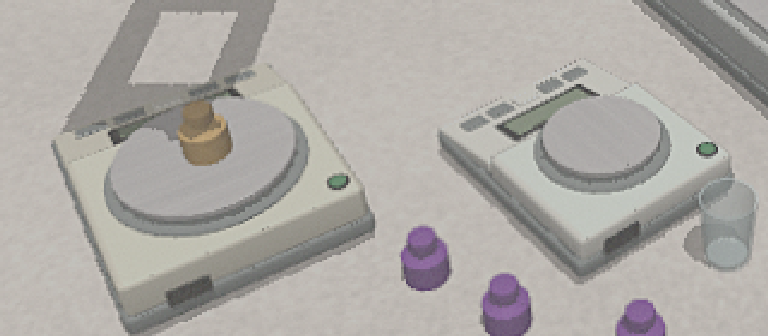

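View pics/w11.png

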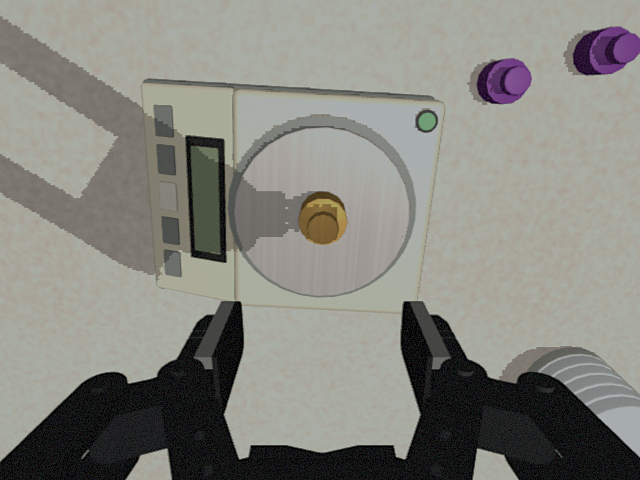

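The medium weight is upright and centred on the large round pan: knob at (323,229) as predicted, pan centre at about (322,212). Now the small weight goes from the pad to the small round pan.

```bash
python3 - <<'E'
from h import *
pick(.449,.3885,.043,.045,25)
if .015<get_obs()["gripper_width"]<.022:
    place(.6264,-.1355,.062,.045)
s=vision.read_camera("scene"); crop(s,180,150,280,210,2.8,"sc12.png")
w=vision.read_camera("wrist"); crop(w,0,0,640,480,1,"w12.png")
print(w2px(w,[[.6264,-.1355,.092],[.6264,-.1355,.062]]))
E
```

```text
down 64.76 [0.4493 0.3888 0.0278] F [ 0.55 -0.89  1.41] w 0.045
gripped 65.1 [0.4493 0.3887 0.0279] F [-1.25 -0.21  5.7 ] w 0.0189
lift10 65.6 [0.4489 0.3884 0.0372] F [ 0.25  0.08 -1.19] w 0.0188
up 66.67 [0.4483 0.3879 0.1984] F [ 0.2  -0.07 -0.38] w 0.0188
over 68.86 [ 0.6265 -0.1347  0.2001] F [0.59 0.05 0.11] w 0.0186
contact dz 0.0005 dF 3.34
set 72.86 [ 0.6265 -0.1355  0.0469] F [-1.04 -0.03  3.02] w 0.0184
open 73.53 [ 0.6264 -0.1355  0.0468] F [ 0.26  0.96 -0.46] w 0.045
away 75.59 [ 0.6265 -0.1355  0.2004] F [ 0.11 -0.68 -0.67] w 0.0452
[[323.91353119 220.82602783]
 [323.75311791 209.21255922]]
```

View pics/sc12.png

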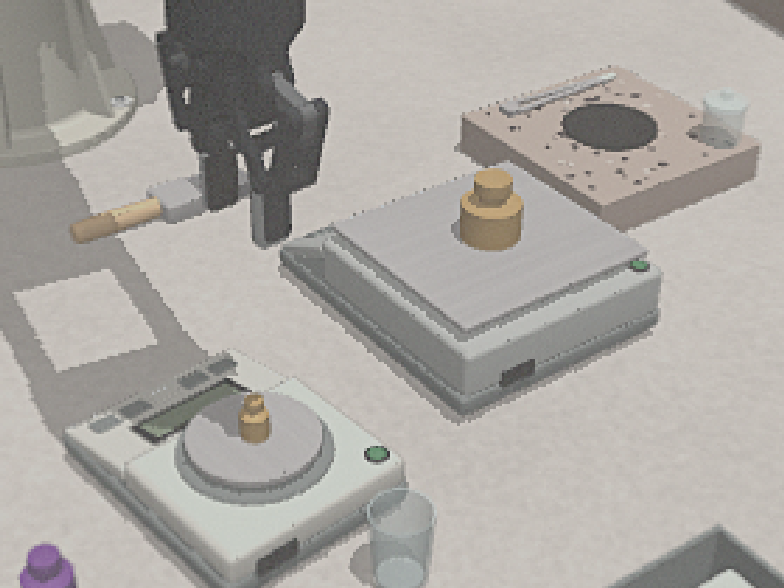

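View pics/w12.png

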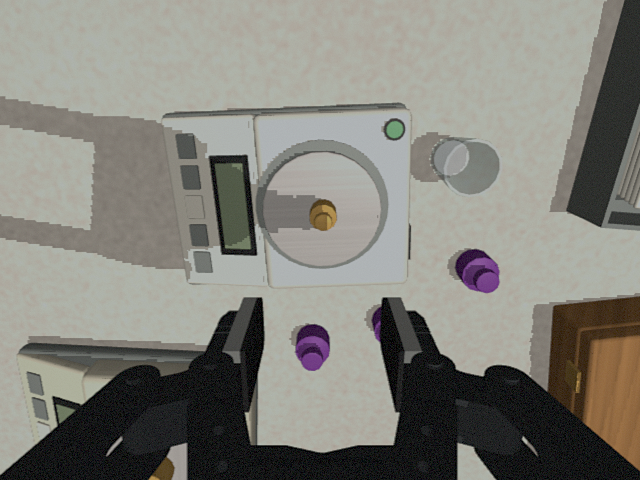

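The small weight stands upright within about 2 mm of its pan centre, (325,209) in the image. One last look at the large weight, since it was the one released early.

```bash
python3 - <<'E'
from h import *
bot.reach([.5605,.06,.30],Q(0)); bot.dwell(.3)
w=vision.read_camera("wrist"); crop(w,0,0,640,480,1,"w13.png"); st("h")
print(w2px(w,[[.5605,.1295,.129],[.5605,.1295,.078]]))
E
```

```text
h 76.96 [0.5606 0.0593 0.2995] F [-0.2   0.33  0.28] w 0.0455
[[322.8611267  109.91543999]
 [322.77578447 107.81603669]]
```

View pics/w13.png

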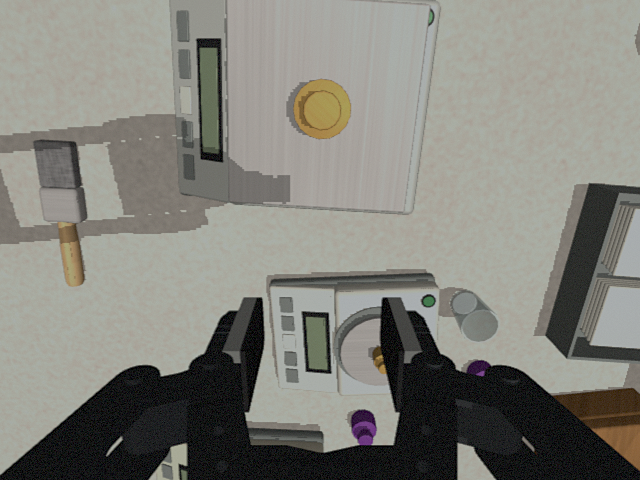

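The large weight is at (322,108), as predicted at (323,109). It is upright and near the middle of the pan, and the arm is clear. Handing in.

```bash
python3 - <<'E'
from h import *
hand_in()
E
```

```text
the job is handed in; nothing more can be done
```

All three weights are on their right balances and the job is handed in. I parked the small weight on the rubber pad, moved the large to the square pan and the medium to the large round pan, then took the small to the small round pan. My moves ended at about 77 s of the 128 s allowed.

In the last pictures each weight stands upright, released and within about 3 mm of its pan centre. The bottle, beaker and forceps showed no visible shift, and the arm was clear of everything.

What failed or disagreed:
- **Missed first grasp:** the jaws closed above the small weight and did not touch it. The shut fingertips stand about 20 mm behind the reported TCP, not 17 mm ahead as described. I measured this by touching the square pan gently (about 15 N) and used the corrected value from then on.
- **Early release of the large weight:** force noise made my contact check trip too soon, so the weight fell up to about 8 mm onto the square pan. That works out to about 0.4 m/s, under the 0.45 m/s limit but close to it, and I did not measure the speed itself. I fixed the check, and the medium and small weights were then set down on contact.

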